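# Plug the gel tank into its power supply and start the run

## Robot

A 6-joint arm with a two-finger parallel gripper is mounted at the origin on the work surface. World frame = base frame: x ahead of the robot, y to its left, z up, the work surface at z = 0. Lengths are in m, angles in rad, forces in N, time in s.
With the tool pointing down it reaches from about 0.425 to 0.95 m from the base axis. Payload 3.5 kg.
Tool frame: the origin (TCP) lies midway between the tips of the shut fingers; the grasp point (between the pads) lies 19 mm behind it; z points along the fingers, x is the direction in which the jaws open and shut, and the axes are right-handed (so a half turn about z gives the same grasp; the last joint's range is limited). The gripper opens to 85 mm and grips with 20 to 120 N. Pads are 22 mm wide; open, the fingers measure 114 mm over their backs; the gripper's body (76 mm by 85 mm) begins 54 mm behind the grasp point. The pads swing forward as they close: fully open they stand 13 mm farther back than shut.
Start: joints at [1.056, 0.286, 1.577, -0, 1.279, -0.15], TCP at [0.241, 0.631, 0.231] pointing down, gripper open.
Joint ranges: [-2.77, 2.77], [-0.9, 2.22], [0.21, 2.48], [-1.53, 4.67], [0.24, 2.81], [-2.84, 2.84]. Speed limits (rad/s): [2.79, 2.79, 3.14, 3.14, 3.14, 3.14].

## Interface

Orientations are given as a unit quaternion [x, y, z, w].
In Python, from cell import manip gives the robot as it stands.
- The arm moves only by the tool servo_tool, never from a script. Its argument "steps" is a list of rows, each a list of 6 numbers: the shift along the world's x, y, z in mm, then the turn, a rotation vector about the world's x, y, z in rad. In form: [[tx, ty, tz, rx, ry, rz], ...]. A call has 1 to 12 rows; each row is the pose to reach, as a shift and turn from the pose measured when the call began; what a row does not reach only later rows make up. A row lasts 1/12 s, in which the tool goes at most 41.7 mm and 7.16 degrees, less where a joint would pass 70% of its speed; a pose out of reach is approached as far as the arm can. A call with a gripper value outside its range is refused whole. "gripper" is the closure, from -1 (fully open) to 1 (shut), set as the call begins (left out, the last holds). The fingers move at their own pace and stop on an object; "newtons" is the grip in N (left out, the last holds). Time passes only in rows, so rows that repeat a pose let the fingers close. It gives the time, the measured TCP pose, the force and the opening at its end, in the units of the state.
- manip.state(): the state, without advancing time (a new reading comes with each control period).
- manip.capture(name): name is "scene" or "side" or "wrist"; returns a dict with "frame" (420x560x3 uint8, red, green, blue), "z_map" (420x560 float32, m along the optical axis (not along the pixel's ray), 0 where there is no reading), "fx", "fy", "cx", "cy" (pixels), "view" (4x4, takes a point from world to camera coordinates); the wrist camera has in their place "T_tool_cam" (4x4, takes a point from camera to tool coordinates, whose origin is the TCP and whose axes are the tool frame's). Camera axes: x right, y down, z forward; pixel columns grow to the right and rows downward; lengths in m; the calibration is good to about 2 mm. A picture is of the moment at which its call begins: read the wrist's pose just before it.
- manip.hand_in(): hands the job in, once; it reports no verdict.
The state is a dict: "t": time; "q": joint angles; "qvel": joint speeds; "joint_efforts": joint torques, N m; "tool_pos": TCP position; "eef_rot": TCP orientation; "wrist_force": force on the tool from outside, world axes, zero at the start; "moment": the same for the moment, N m; "opening": finger opening in m.
Only numpy, scipy, OpenCV 4.12 (cv2) and the standard library are available. Lean on these libraries where they do the work, as an engineer would, in place of code of your own. Each camera call takes 0.05 s, during which the arm holds its last target. There are 200 camera calls.

## Task

The stock jar has been left where the gel tank belongs, in front of the power supply: stand it back upright in the steel tray with the other two jars. Then slide the loaded gel tank across the bench, flat on its feet and never lifted or tipped, socket end first onto the two plug pins of the power supply until it is fully home, and only then press the white start key on top of the power supply. Leave everything else standing where it is.

Things in the scene. Friction and masses are not known exactly. Their poses are not given: they have to be found in the camera images.
- tank: Loose gel tank, 160 (x) x 120 (y) x 66 mm high, 0.4 to 0.85 kg: white trough with flat clear lid (60 mm high), grey plug hood over the last 34 mm at +x. Too wide to grasp: pushed. Sides flat and upright; rear face at x = -80 mm. Rubber feet 18 mm square, 4 mm high, at (+-55, +-42) mm. Origin: centre of underside, on the bench; x to the socket end, which starts roughly towards the supply.
- tank_face (a point): Middle of the tank's flat socket end face, 32 mm above the bench; axes as the tank's. Two sockets open in it at y = +-35 mm, same height: 14 mm wide inside, flared to about 23 mm at the mouth, 21 mm high, 34 mm deep.
- supply: Fixed power supply, ivory box 100 (x) x 150 (y) x 70 mm high. Origin: centre of its underside, on the bench; front face at x = -50 mm. With the tank fully home (end face against the front face) the tank's origin lies at x = -130 mm, y = 0 in this frame and both x axes point the same way.
- pins (a point): On the power supply's front face (x = -50 mm), midway between its two level steel pins, 32 mm above the bench; axes as the supply's. The pins are at y = +-35 mm, 10 mm diameter, round-ended, and stick out 25 mm towards -x.
- start_key (a joint): Travel of the spring-loaded start key, m: 0 = up, 0.006 = fully down (4 N); pushed straight down; it counts as pressed beyond 0.004 and comes up again when let go.
- start_key_top (a point): Centre of the top of the round white start key, 24 mm diameter, in a grey housing on top of the power supply.
- jar_mid (a point): Loose amber stock jar with a yellow screw cap, 60 mm diameter, 85 mm tall, 0.2 kg, upright on the bench in front of the power supply's pins. The point is its centre, half-way up; z is its axis.
- tray: Fixed shallow steel tray, 82 mm (x) x 270 mm (y) x 14 mm high, 3 mm floor and walls. Origin: centre of its underside on the bench. Two stock jars stand in it near y = +-92 mm; the middle is free for the third.
- jar_b: Stock jar like the one to be moved (60 mm diameter, 85 mm tall), already standing in the tray. Stays where it is. Origin: centre of its underside.
- jar_c: The other stock jar standing in the tray, 60 mm diameter, 85 mm tall. Stays where it is. Origin: centre of its underside.
- dropper_a: White dropper bottle, 25 mm diameter, 66 mm tall, standing beside the place in front of the power supply. Stays where it is. Origin: centre of its underside.
- dropper_b: A second such dropper bottle, 25 mm diameter, 66 mm tall, between tray and tip box. Stays where it is. Origin: centre of its underside.
- dropper_c: A third such dropper bottle, 25 mm diameter, 66 mm tall, beside the way to the power supply. Stays where it is. Origin: centre of its underside.
- tip_box: Box of yellow pipette tips, 120 x 85 x 58 mm (long side along its x). Stays where it is. Origin: centre of its underside.
- pen_cup: Green pen cup, 76 mm diameter, 100 mm tall, pens to 150 mm. Stays where it is. Origin: centre of its underside.
- pump_bottle: White disinfectant bottle, 60 mm diameter, 165 mm tall. Stays where it is. Origin: centre of its underside.

How it is judged:
By the outcome, as a careful person would: the job done as asked, in the order asked, and still so for the second after the job is handed in, with the robot touching nothing.
It also fails if it takes over 72 s, if anything falls off the work surface, if the arm or the gripper's body presses on something with over 40 N, if the wrist force passes 120 N, or if a joint passes its speed limit or range.

## Working session

There is one attempt and no reset: what is moved stays moved. The work goes in short steps, Python scripts to look and compute and a tool call to move; the robot and the scene stay as the last step left them, time stands still between calls to the robot, and variables do not carry over. Pictures are saved under pics/ and viewed, about 8 in all and at most 12, crops included, and the job is handed in when it is done.

Besides the shell and the picture viewer there is one more tool, called after "Call:" by a JSON object that holds its "method" and its "body", one argument or row to a line. servo_tool: Moves the arm, as the interface text tells. Its arguments: {"type":"object","properties":{"steps":{"type":"array","items":{"type":"array","items":{"type":"number"}}},"gripper":{"type":"number"},"newtons":{"type":"number"}},"required":["steps"]}

```bash
mkdir -p pics; cat > h.py <<'E'
import numpy as np, cv2
from cell import manip
def cap(n):
    c=manip.capture(n); return c
def cloud(c,T=None):
    z=c["z_map"]; v,u=np.mgrid[:z.shape[0],:z.shape[1]]
    P=np.stack([(u-c["cx"])/c["fx"]*z,(v-c["cy"])/c["fy"]*z,z],-1)
    if T is None: T=np.linalg.inv(c["view"])
    W=P@T[:3,:3].T+T[:3,3]; W[z==0]=np.nan
    return W
def save(n,img): cv2.imwrite("pics/"+n+".png",cv2.cvtColor(img,cv2.COLOR_RGB2BGR))
E
python3 - <<'E'
from h import *
print(manip.state())
for n in("scene","side"):
    c=cap(n); np.savez(n+".npz",**c); save(n+"0",c["frame"]); print(np.linalg.inv(c["view"]).round(3),c["fx"])
E
```

```text
{'t': 0.0, 'q': array([ 1.05600010e+00,  2.87173836e-01,  1.57817863e+00, -1.78807484e-05,
        1.27863502e+00, -1.49993249e-01]), 'qvel': array([-0.00070833, -0.00149021,  0.00084771, -0.00064149,  0.00073013,
        0.00083593]), 'joint_efforts': array([-1.29203654e-04, -4.05974507e+01, -2.92625803e+01, -2.10748958e-04,
        5.91524920e-03,  2.36068658e-06]), 'tool_pos': array([0.24045655, 0.63000451, 0.22994087]), 'eef_rot': array([ 8.23637806e-01,  5.67114919e-01, -1.07289552e-03,  5.31766166e-04]), 'wrist_force': array([ 0.20925698, -0.2182149 ,  0.43001259]), 'moment': array([-0.01717236,  0.03932307,  0.0257722 ]), 'opening': 0.08515870190179128}
[[-0.688  0.425 -0.588  1.202]
 [ 0.726  0.401 -0.559  0.572]
 [-0.002 -0.811 -0.585  0.713]
 [ 0.     0.     0.     1.   ]] 443.4854748334936
[[-0.868 -0.36   0.342  0.198]
 [-0.496  0.612 -0.616  0.623]
 [ 0.012 -0.704 -0.71   0.825]
 [ 0.     0.     0.     1.   ]] 479.9939029920562
```

View pics/scene0.png

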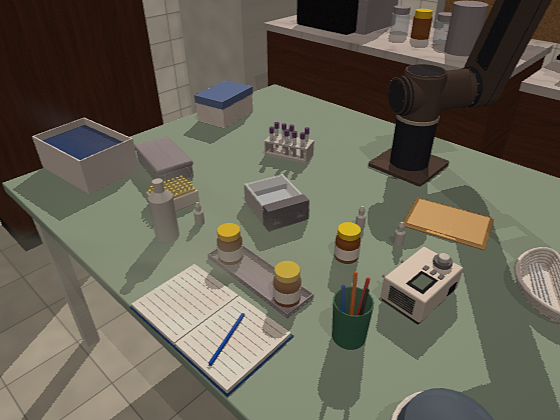

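View pics/side0.png

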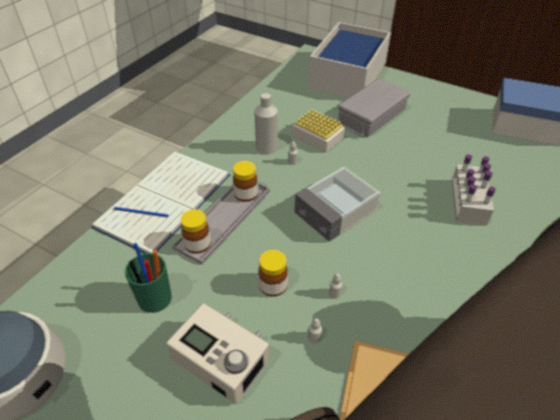

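The scene view shows the supply at about (425,283), the jar at (348,243), the tank at (277,200), the tray at (260,278), and droppers at (400,235), (361,216) and (199,214). The side view agrees. Next I'll build a metric top-down view.

```bash
python3 - <<'E'
from h import *
P=[];C=[]
for n in("scene","side"):
    c=dict(np.load(n+".npz")); W=cloud(c)
    P.append(W.reshape(-1,3)); C.append(c["frame"].reshape(-1,3))
    if n=="scene":
        for nm,(u,v) in dict(supply=(415,270),jarcap=(348,230),tank=(275,190),tray=(255,270),jb=(229,230),jc=(287,269),dA=(400,230),dC=(361,213),dB=(199,210),cup=(351,310),key=(443,260)).items(): print(nm,W[v,u].round(3))
P=np.vstack(P);C=np.vstack(C); k=np.isfinite(P).all(1)&(P[:,2]<.25)&(P[:,2]>-.02); P=P[k];C=C[k]
np.savez("cl.npz",P=P,C=C)
# bird's eye x up, y left; 1.25mm/px
x0,x1,y0,y1=.2,.95,-.1,.85
r=.0013
o=np.argsort(P[:,2]); P=P[o];C=C[o]
im=np.zeros((int((x1-x0)/r),int((y1-y0)/r),3),np.uint8)
i=((x1-P[:,0])/r).astype(int); j=((y1-P[:,1])/r).astype(int)
m=(i>=0)&(j>=0)&(i<im.shape[0])&(j<im.shape[1])
im[i[m],j[m]]=C[m]
im=cv2.dilate(im,np.ones((2,2)))
for a in np.arange(.2,.95,.1): cv2.putText(im,f"x{a:.1f}",(0,int((x1-a)/r)),0,.4,(255,0,0)); 
for a in np.arange(-.1,.85,.1): cv2.putText(im,f"y{a:.1f}",(int((y1-a)/r),570),0,.4,(255,0,0))
save("bev",im)
E
```

```text
supply [0.506 0.298 0.068]
jarcap [0.511 0.125 0.087]
tank [ 0.476 -0.144  0.062]
tray [0.693 0.001 0.005]
jb [ 0.701 -0.072  0.089]
jc [0.705 0.113 0.088]
dA [0.381 0.19  0.048]
dC [0.391 0.081 0.051]
dB [ 0.665 -0.238  0.046]
cup [0.68  0.261 0.057]
key [0.462 0.335 0.09 ]
```

View pics/bev.png

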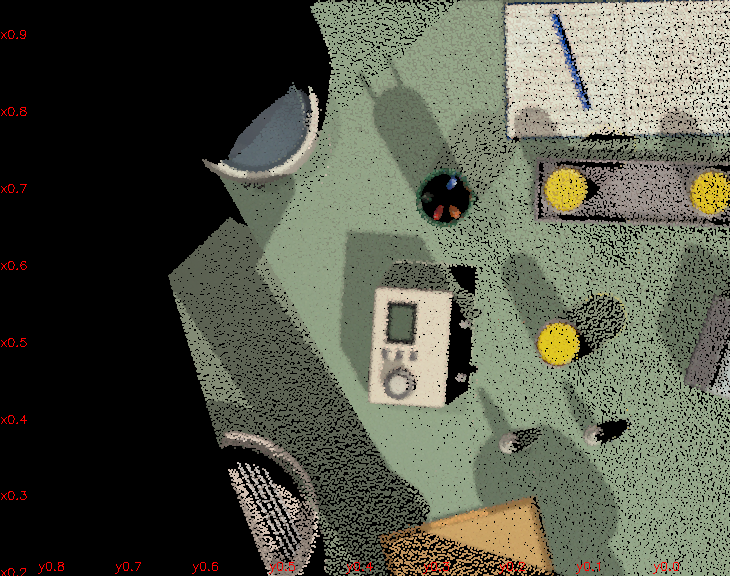

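The top-down view puts the supply near (0.49, 0.33), with its front facing −y and pins near (0.52, 0.26) and (0.455, 0.265). The jar is at (0.50, 0.14), and droppers A and C are near (0.37, 0.20) and (0.38, 0.09). Now I'll fit these precisely.

```bash
python3 - <<'E'
from h import *
d=np.load("cl.npz");P=d["P"];C=d["C"].astype(int)
def sel(x0,x1,y0,y1,z0,z1): 
    m=(P[:,0]>x0)&(P[:,0]<x1)&(P[:,1]>y0)&(P[:,1]<y1)&(P[:,2]>z0)&(P[:,2]<z1); return P[m]
def rect(n,*a):
    q=sel(*a); r=cv2.minAreaRect((q[:,:2]*1000).astype(np.float32)); print(n,len(q),np.round(r[0],1),np.round(r[1],1),round(r[2],2),"z",np.median(q[:,2]).round(4)); print(cv2.boxPoints(r).round(1).tolist())
rect("supply",.38,.62,.24,.42,.066,.073)
rect("tank lid",.3,.65,-.3,-.02,.054,.0625)
rect("hood",.3,.65,-.3,-.02,.0632,.072)
rect("tank body",.3,.65,-.3,-.02,.03,.072)
rect("tray rim",.6,.78,-.2,.2,.010,.018)
def circ(n,*a):
    q=sel(*a); c,r=cv2.minEnclosingCircle((q[:,:2]*1000).astype(np.float32)); print(n,len(q),np.round(c,1),round(r,1),"z",np.percentile(q[:,2],[50,98]).round(4))
circ("jar",.45,.56,.08,.2,.08,.095)
circ("jb",.65,.76,-.12,-.02,.08,.095)
circ("jc",.65,.76,.07,.18,.08,.095)
circ("dA",.34,.42,.15,.25,.02,.07);circ("dC",.34,.43,.05,.12,.02,.07);circ("dB",.62,.72,-.28,-.2,.02,.07);
circ("key",.4,.52,.28,.4,.076,.1)
q=sel(.4,.52,.28,.4,.076,.1); print(np.histogram(q[:,2],bins=np.arange(.076,.1,.002)))
circ("key top",.4,.52,.28,.4,.087,.1)
for y in ((.50,.54),(.43,.48)):
    q=sel(y[0],y[1],.235,.275,.026,.045); print("pin",len(q),np.median(q,0).round(4),q[:,1].min())
E
```

```text
supply 5765 [500.1 317.3] [101.6 153.5] 85.78 z 0.0708
[[419.79998779296875, 272.29998779296875], [572.9000244140625, 261.0], [580.2999877929688, 362.29998779296875], [427.29998779296875, 373.6000061035156]]
tank lid 2741 [ 482.7 -135. ] [167.1 123.7] 70.31 z 0.0607
[[396.29998779296875, -192.89999389648438], [512.7999877929688, -234.5], [569.0999755859375, -77.19999694824219], [452.6000061035156, -35.5]]
hood 1227 [ 483.4 -131.5] [159.1 122.3] 69.55 z 0.0663
[[398.29998779296875, -184.6999969482422], [512.9000244140625, -227.39999389648438], [568.5, -78.30000305175781], [453.8999938964844, -35.599998474121094]]
tank body 5258 [ 543.5 -156.6] [167.7 255.9] 70.1 z 0.061
[[394.6000061035156, -191.89999389648438], [635.2999877929688, -279.0], [692.2999877929688, -121.30000305175781], [451.70001220703125, -34.20000076293945]]
tray rim 1411 [717.1  36.7] [307.7 125.8] 89.98 z 0.0134
[[654.2000122070312, -117.0999984741211], [780.0, -117.19999694824219], [780.0, 190.5], [654.2999877929688, 190.5]]
jar 782 [503.2 122.7] 29.3 z [0.0858 0.0885]
jb 627 [699.5 -74.5] 28.7 z [0.0886 0.0914]
jc 843 [703.8 115.4] 28.2 z [0.0886 0.0913]
dA 357 [374.  189.3] 13.6 z [0.0396 0.0668]
dC 319 [385.1  80.4] 14.2 z [0.039 0.067]
dB 256 [ 662.1 -240. ] 14.7 z [0.0393 0.0663]
key 691 [471.1 332.2] 41.1 z [0.0837 0.0944]
(array([ 31,  36,  99, 207,  62,  20,  21,  68, 120,  27,   0,   0]), array([0.076, 0.078, 0.08 , 0.082, 0.084, 0.086, 0.088, 0.09 , 0.092,
       0.094, 0.096, 0.098, 0.1  ]))
key top 244 [451.3 332.8] 13.5 z [0.0924 0.0952]
pin 36 [0.5293 0.2461 0.0367] 0.2395110171716383
pin 35 [0.4595 0.2505 0.0367] 0.24444227462567575
```

Call:
{"method": "servo_tool", "body": {
  "steps": [
    [200,-400,-10,0,0,-1.2],
    [200,-400,-10,0,0,-1.2],
    [200,-400,-10,0,0,-1.2],
    [200,-400,-10,0,0,-1.2],
    [200,-400,-10,0,0,-1.2],
    [200,-400,-10,0,0,-1.2],
    [200,-400,-10,0,0,-1.2],
    [200,-400,-10,0,0,-1.2],
    [200,-400,-10,0,0,-1.2],
    [200,-400,-10,0,0,-1.2],
    [200,-400,-10,0,0,-1.2],
    [200,-400,-10,0,0,-1.2]
  ],
  "gripper": -1
}}

```text
t: 1.1
tool_pos: [0.4423, 0.2257, 0.2196]
eef_rot: [1.0, 0.0, -0.001, 0.001]
wrist_force: [0.3, 0.2, 0.1]
opening: 0.0854
```

```bash
python3 - <<'E'
from h import *
from scipy.spatial.transform import Rotation as R
s=manip.state(); c=cap("wrist"); T=np.eye(4);T[:3,:3]=R.from_quat(s["eef_rot"]).as_matrix();T[:3,3]=s["tool_pos"]
print(s["t"],s["tool_pos"].round(4),R.from_quat(s["eef_rot"]).as_matrix().round(3).tolist(),c["T_tool_cam"].round(3).tolist())
W=cloud(c,T@c["T_tool_cam"]); save("w1",c["frame"])
m=(W[...,2]>.08)&(W[...,2]<.095)&(abs(W[...,0]-.5)<.06)&(abs(W[...,1]-.12)<.06)
print("jar",m.sum(),cv2.minEnclosingCircle((W[m][:,:2]*1000).astype(np.float32)),np.median(W[m][:,2]) if m.any() else 0)
m=(W[...,2]>.066)&(W[...,2]<.074)&(W[...,1]>.24)
if m.sum()>50: print("supply",m.sum(),cv2.minAreaRect((W[m][:,:2]*1000).astype(np.float32)))
# tray rim from fixed cams
P=np.load("cl.npz")["P"]
m=(P[:,0]>.64)&(P[:,0]<.752)&(P[:,1]>-.16)&(P[:,1]<.2)&(P[:,2]>.0105)&(P[:,2]<.018); q=P[m]
print("tray",cv2.minAreaRect((q[:,:2]*1000).astype(np.float32)))
for a in(-.03,.0,.02,.04,.07): 
    k=abs(q[:,1]-a)<.008; print(a,q[k][:,0].min(),q[k][:,0].max())
print(q[:,1].min(),q[:,1].max())
E
```

```text
1.1 [0.4423 0.2257 0.2196] [[1.0, 0.0, -0.002], [0.0, -1.0, -0.002], [-0.002, 0.002, -1.0]] [[1.0, 0.0, 0.0, 0.0], [-0.001, 0.952, 0.307, -0.078], [-0.0, -0.307, 0.952, -0.142], [0.0, 0.0, 0.0, 1.0]]
jar 1765 ((502.44757080078125, 124.28227233886719), 26.764936447143555) 0.08475405795457164
supply 17691 ((570.7838134765625, 307.7255859375), (107.6357421875, 299.964599609375), 82.73711395263672)
tray ((700.0961303710938, 19.38568115234375), (273.43402099609375, 85.8960189819336), 88.23041534423828)
-0.03 0.6569693219333946 0.7413977103077745
0.0 0.6572610180048148 0.7417220499784454
0.02 0.6582366495351195 0.7421630872098359
0.04 0.6588963114313187 0.7422566263579
0.07 0.6588730040269682 0.7448239720440408
-0.11715185321997001 0.15676794087646972
```

Call:
{"method": "servo_tool", "body": {
  "steps": [
    [30,-51,-20,0,0,0],
    [60,-102,-40,0,0,0],
    [60,-102,-60,0,0,0],
    [60,-102,-80,0,0,0],
    [60,-102,-95,0,0,0],
    [60,-102,-115,0,0,0],
    [60,-102,-135,0,0,0],
    [60,-102,-155,0,0,0],
    [60,-102,-175,0,0,0],
    [60,-102,-190,0,0,0],
    [60,-102,-195,0,0,0],
    [60,-102,-195,0,0,0]
  ]
}}

```text
t: 2.15
tool_pos: [0.4995, 0.1266, 0.0229]
eef_rot: [1.0, 0.001, -0.003, -0.0]
wrist_force: [-1.0, -0.1, -0.2]
opening: 0.0855
```

Call:
{"method": "servo_tool", "body": {
  "steps": [
    [0,0,0,0,0,0],
    [0,0,0,0,0,0],
    [0,0,0,0,0,0],
    [0,0,0,0,0,0],
    [0,0,0,0,0,0],
    [0,0,0,0,0,0],
    [0,0,0,0,0,0],
    [0,0,0,0,0,0]
  ],
  "gripper": 1,
  "newtons": 40
}}

```text
t: 2.82
tool_pos: [0.5009, 0.127, 0.0245]
eef_rot: [1.0, 0.001, -0.002, -0.0]
wrist_force: [-0.5, 2.0, 6.0]
opening: 0.0584
```

Call:
{"method": "servo_tool", "body": {
  "steps": [
    [0,0,15,0,0,0],
    [0,0,35,0,0,0],
    [0,0,60,0,0,0],
    [0,0,90,0,0,0],
    [0,0,120,0,0,0],
    [0,0,130,0,0,0],
    [30,-15,130,0,0,-0.01],
    [65,-35,130,0,0,-0.02],
    [100,-53,130,0,0,-0.03],
    [135,-72,130,0,0,-0.03],
    [150,-80,130,0,0,-0.03],
    [150,-80,130,0,0,-0.03]
  ]
}}

```text
t: 3.82
tool_pos: [0.6531, 0.0442, 0.1525]
eef_rot: [1.0, -0.015, -0.002, -0.0]
wrist_force: [-0.4, -0.3, -1.6]
opening: 0.0588
```

```bash
python3 - <<'E'
from h import *
from scipy.spatial.transform import Rotation as R
s=manip.state(); c=cap("side"); W=cloud(c); p=s["tool_pos"]; print(s["t"],p,s["wrist_force"],s["opening"]); save("s2",c["frame"])
c2=cap("wrist");T=np.eye(4);T[:3,:3]=R.from_quat(s["eef_rot"]).as_matrix();T[:3,3]=p
save("w2",np.hstack([c2["frame"],c["frame"]])[::1,:])
W2=cloud(c2,T@c2["T_tool_cam"])
f=c2["frame"].astype(int); yel=(f[...,0]>150)&(f[...,1]>120)&(f[...,2]<80)&(W2[...,2]>.12)
print("held cap",yel.sum(),np.nanmedian(W2[yel],0),W2[yel].min(0),W2[yel].max(0))
cv2.imwrite("pics/w2.png",cv2.cvtColor(np.hstack([c2["frame"],c["frame"]]),cv2.COLOR_RGB2BGR)) 
im=cv2.resize(np.hstack([c2["frame"],c["frame"]]),(800,300)); save("w2",im)
E
```

```text
3.8167 [0.65310735 0.04424452 0.15254128] [-0.41135454 -0.27819868 -1.56750558] 0.05880193600753453
held cap 5107 [0.65369532 0.05618738 0.21275843] [0.63182705 0.03695401 0.210846  ] [0.67676487 0.06738954 0.21499168]
```

View pics/w2.png

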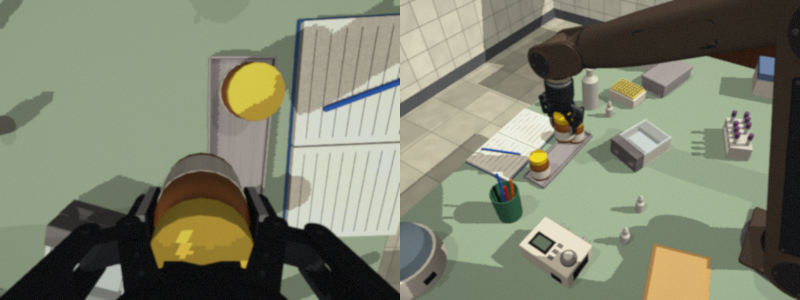

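The image shows the jar held upright, its cap at (205,240) in the left half. The free tray slot lies just below and beside it, with one tray jar at (253,92). I'll lower it in.

Call:
{"method": "servo_tool", "body": {
  "steps": [
    [24,-10,0,0,0,0],
    [47,-20,0,0,0,0],
    [47,-20,-20,0,0,0],
    [47,-20,-45,0,0,0],
    [47,-20,-70,0,0,0],
    [47,-20,-90,0,0,0],
    [47,-20,-105,0,0,0],
    [47,-20,-112,0,0,0],
    [47,-20,-116,0,0,0],
    [47,-20,-119,0,0,0],
    [47,-20,-121,0,0,0],
    [47,-20,-121,0,0,0]
  ]
}}

```text
t: 4.92
tool_pos: [0.6977, 0.0266, 0.0323]
eef_rot: [1.0, -0.014, -0.003, -0.001]
wrist_force: [-0.2, -0.3, -1.4]
opening: 0.059
```

Call:
{"method": "servo_tool", "body": {
  "steps": [
    [0,0,-1,0,0,0],
    [0,0,-2,0,0,0],
    [0,0,-3,0,0,0],
    [0,0,-3,0,0,0],
    [0,0,-3,0,0,0]
  ]
}}

```text
t: 5.33
tool_pos: [0.6976, 0.0265, 0.0293]
eef_rot: [1.0, -0.014, -0.003, -0.001]
wrist_force: [-0.6, 0.1, -2.9]
opening: 0.059
```

Call:
{"method": "servo_tool", "body": {
  "steps": [
    [0,-1,-1,0,0,0],
    [1,-2,-2,0,0,0],
    [1,-2,-2,0,0,0],
    [1,-2,-2,0,0,0]
  ]
}}

```text
t: 5.67
tool_pos: [0.6988, 0.0245, 0.0277]
eef_rot: [1.0, -0.014, -0.003, -0.001]
wrist_force: [-1.2, 0.8, -0.2]
opening: 0.0589
```

Call:
{"method": "servo_tool", "body": {
  "steps": [
    [0,0,0,0,0,0],
    [0,0,0,0,0,0],
    [0,0,0,0,0,0],
    [0,0,0,0,0,0],
    [0,0,0,0,0,0],
    [0,0,0,0,0,0],
    [0,0,0,0,0,0],
    [0,0,0,0,0,0]
  ],
  "gripper": -1
}}

```text
t: 6.33
tool_pos: [0.6988, 0.0245, 0.0276]
eef_rot: [1.0, -0.014, -0.003, -0.001]
wrist_force: [-0.0, -0.5, 0.5]
opening: 0.0854
```

Call:
{"method": "servo_tool", "body": {
  "steps": [
    [0,0,10,0,0,0],
    [0,0,30,0,0,0],
    [0,0,60,0,0,0],
    [0,0,95,0,0,0],
    [0,0,130,0,0,0],
    [-20,-30,150,0,0,0],
    [-50,-50,170,0,0,0],
    [-85,-75,170,0,0,0],
    [-120,-100,170,0,0,0],
    [-150,-100,170,0,0,0],
    [-180,-100,170,0,0,0],
    [-180,-100,170,0,0,0]
  ]
}}

```text
t: 7.33
tool_pos: [0.5137, -0.0751, 0.1968]
eef_rot: [1.0, -0.015, -0.005, -0.001]
wrist_force: [0.3, -0.2, -0.6]
opening: 0.0854
```

```bash
python3 - <<'E'
from h import *
from scipy.spatial.transform import Rotation as R
s=manip.state(); c=cap("side"); c3=cap("scene")
c2=cap("wrist");T=np.eye(4);T[:3,:3]=R.from_quat(s["eef_rot"]).as_matrix();T[:3,3]=s["tool_pos"]; print(s["t"],s["tool_pos"])
W2=cloud(c2,T@c2["T_tool_cam"])
m=(W2[...,2]>.052)&(W2[...,2]<.072)&(W2[...,1]<.0)&(W2[...,0]<.62)
r=cv2.minAreaRect((W2[m][:,:2]*1000).astype(np.float32)) if m.sum()>10 else 0;print("tank wrist",m.sum(),r)
for n,cc in(("side",c),("scene",c3)):
    W=cloud(cc); m=(abs(W[...,0]-.7)<.05)&(abs(W[...,1]-.02)<.05)&(W[...,2]>.08)&(W[...,2]<.1)
    if m.sum(): print(n,m.sum(),cv2.minEnclosingCircle((W[m][:,:2]*1000).astype(np.float32)),np.percentile(W[m][:,2],[5,50,95]))
save("w3",cv2.resize(np.hstack([c2["frame"],c3["frame"]]),(800,300)))
E
```

```text
7.3333 [ 0.51367194 -0.07508417  0.19675419]
tank wrist 16852 ((384.3984375, -208.07174682617188), (433.62353515625, 183.1900177001953), 39.07769775390625)
side 370 ((699.9163208007812, 22.53057098388672), 28.40395164489746) [0.08234486 0.08867384 0.09126569]
scene 361 ((701.8077392578125, 20.6809024810791), 27.67673110961914) [0.08212434 0.08837482 0.0903521 ]
```

View pics/w3.png

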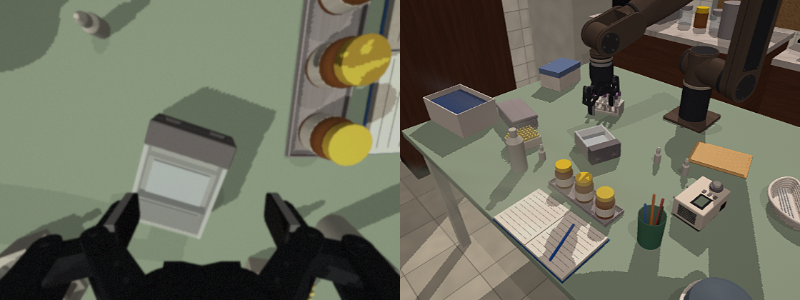

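The third jar stands upright between the other two in the tray (right half, (584,182)). In the wrist view the tank hood's front edge runs from (155,117) to (238,142). Next I'll fit the hood and lid tightly.

```bash
cat >> h.py <<'E'
from scipy.spatial.transform import Rotation as R
from scipy.optimize import minimize
def wristW():
    s=manip.state(); c=cap("wrist"); T=np.eye(4);T[:3,:3]=R.from_quat(s["eef_rot"]).as_matrix();T[:3,3]=s["tool_pos"]
    return s,c,cloud(c,T@c["T_tool_cam"])
def hoodrect(W,cx,cy,rad=.12,z=(.0635,.0685)):
    W=W.reshape(-1,3); m=(W[:,2]>z[0])&(W[:,2]<z[1])&(np.hypot(W[:,0]-cx,W[:,1]-cy)<rad); q=(W[m][:,:2]*1000)
    # drop sparse strays
    H,xe,ye=np.histogram2d(q[:,0],q[:,1],bins=[np.arange(0,1000,4),np.arange(-500,500,4)])
    M=(H>=2).astype(np.uint8); n,l,st,ce=cv2.connectedComponentsWithStats(M)
    b=1+st[1:,4].argmax(); q=q[l[np.digitize(q[:,0],xe)-1,np.digitize(q[:,1],ye)-1]==b]
    r=cv2.minAreaRect(q.astype(np.float32)); B=cv2.boxPoints(r)
    e=[B[(i+1)%4]-B[i] for i in range(2)]; L=max(e,key=np.linalg.norm); S=min(e,key=np.linalg.norm)
    yaw=np.degrees(np.arctan2(L[1],L[0]))%180; yaw=yaw-90 if yaw>135 else (yaw+90 if yaw<45 else yaw)
    return len(q),np.round(r[0],1),np.linalg.norm(L).round(1),np.linalg.norm(S).round(1),round(float(yaw),2)
E
python3 - <<'E'
from h import *
s,c,W=wristW()
print("hood wrist",hoodrect(W,.508,-.07))
for n in("scene","side"):
    d=dict(np.load(n+".npz")); print(n,hoodrect(cloud(d),.508,-.07),"supply",hoodrect(cloud(d),.5,.317,.12,(.0675,.0735)))
for n in("side","scene"): print(n,hoodrect(cloud(cap(n)),.508,-.07))
E
```

```text
hood wrist (4298, array([503.6, -74.9]), np.float32(120.0), np.float32(34.3), 69.93)
scene (63, array([538.5, -81.2]), np.float32(49.4), np.float32(26.2), 96.85) supply (1909, array([500.4, 317. ]), np.float32(148.9), np.float32(99.8), 86.75)
side (440, array([505.5, -73.1]), np.float32(121.8), np.float32(35.5), 70.92) supply (3770, array([498.8, 317.9]), np.float32(150.1), np.float32(100.3), 86.06)
side (420, array([503.4, -73.6]), np.float32(118.3), np.float32(34.6), 70.28)
scene (107, array([487.7, -67.5]), np.float32(78.4), np.float32(34.3), 68.82)
```

```bash
python3 - <<'E'
from h import *
P=np.load("cl.npz")["P"]
m=(np.hypot(P[:,0]-.4445,P[:,1]+.2375)<.16)&(P[:,2]>.012); q=P[m]
# tank frame
u=np.array([.342,.94]);v=np.array([-.94,.342]); d=q[:,:2]-[.4821,-.1341]
a=d@u;b=d@v; k=(a<-.083)
print(k.sum(), [ (round(x,3),round(y,3),round(z,3)) for x,y,z in zip(a[k][::25],b[k][::25],q[k][::25,2])])
d=dict(np.load("scene.npz"));W=cloud(d); print("rack",W[150,289],W[160,275])
E
```

```text
3 [(np.float64(-0.084), np.float64(0.044), np.float64(0.059))]
rack [ 0.20892944 -0.33836307  0.01222547] [ 0.27704667 -0.33844828  0.00107403]
```

Call:
{"method": "servo_tool", "body": {
  "steps": [
    [-15,-40,0,0,0,-0.1],
    [-32,-80,0,0,0,-0.2],
    [-50,-120,0,0,0,-0.32],
    [-69,-162,0,0,0,-0.32],
    [-69,-162,-30,0,0,-0.32],
    [-69,-162,-60,0,0,-0.32],
    [-69,-162,-90,0,0,-0.32],
    [-69,-162,-120,0,0,-0.32],
    [-69,-162,-145,0,0,-0.32],
    [-69,-162,-160,0,0,-0.32],
    [-69,-162,-165,0,0,-0.32],
    [-69,-162,-165,0,0,-0.32]
  ]
}}

```text
t: 8.63
tool_pos: [0.451, -0.2371, 0.0318]
eef_rot: [0.985, -0.173, -0.003, -0.001]
wrist_force: [0.3, 0.7, -0.3]
opening: 0.0853
```

```bash
python3 - <<'E'
from h import *
s,c,W=wristW()
Rm=R.from_quat(s["eef_rot"]).as_matrix(); print(s["t"],s["tool_pos"],"jaw",np.degrees(np.arctan2(Rm[1,0],Rm[0,0])),Rm[:,2])
print("hood",hoodrect(W,.508,-.07))
save("w4",c["frame"])
E
```

```text
8.6333 [ 0.45099308 -0.2370861   0.03184587] jaw -19.932399743831933 [-0.0063816   0.00412037 -0.99997115]
hood (13, array([ 533.2, -155. ]), np.float32(12.3), np.float32(5.0), 67.41)
```

View pics/w4.png

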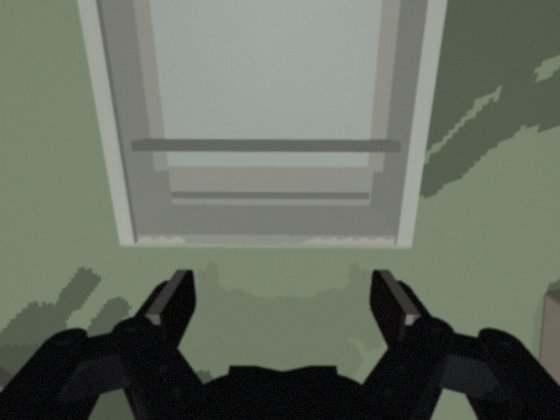

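The fingers straddle the rear face squarely, with the tank's rear edge running from (122,245) to (410,245). They sit about 6 mm too far right. I'll lower, centre and approach.

Call:
{"method": "servo_tool", "body": {
  "steps": [
    [-6,2,-8,0,0,0],
    [-6,2,-16,0,0,0],
    [-6,2,-22,0,0,0],
    [-6,2,-22,0,0,0],
    [-5,5,-22,0,0,0],
    [-4,8,-22,0,0,0],
    [-3,11,-22,0,0,0],
    [-3,11,-22,0,0,0]
  ]
}}

```text
t: 9.35
tool_pos: [0.4492, -0.2263, 0.0116]
eef_rot: [0.985, -0.173, -0.002, -0.001]
wrist_force: [-0.9, -0.9, 1.1]
opening: 0.0855
```

```bash
cat > plan.py <<'E'
from h import *
H=np.array([491.1,187.7]); HY=86.3  # home tank origin mm, yaw deg
hx=np.array([np.cos(np.radians(HY)),np.sin(np.radians(HY))]); hy=np.array([-hx[1],hx[0]])
def tank_from_hood(c,yaw): y=np.radians(yaw); return np.array(c)-63*np.array([np.cos(y),np.sin(y)])
def status(o,yaw): d=np.array(o)-H; print("dist to home %.1f lateral %.1f heading %.1f"%(-(d@hx),d@hy,yaw-HY))
def path(o,yaw,segs,step=5.5,off=91.):
    "segs: list of (length mm, turn deg). prints TCP offsets from start, turn rad"
    o=np.array(o,float); y=np.radians(yaw); y0=y; p0=o-off*np.array([np.cos(y),np.sin(y)]); out=[]
    for L,t in segs:
        n=max(1,round(L/step))
        for i in range(n):
            y+=np.radians(t)/n/2; o=o+L/n*np.array([np.cos(y),np.sin(y)]); y+=np.radians(t)/n/2
            p=o-off*np.array([np.cos(y),np.sin(y)])-p0; out.append((p[0],p[1],y-y0))
    for k,r in enumerate(out): print(k+1,np.round(r[:2],1),round(r[2],3))
    status(o,np.degrees(y))
E
python3 - <<'E'
from plan import *
s=manip.state(); print(s["t"],s["tool_pos"],s["wrist_force"])
o=tank_from_hood([503.6,-74.9],70); status(o,70); print(o,(s["tool_pos"][:2]*1000-o)@[.342,.94],(s["tool_pos"][:2]*1000-o)@[-.94,.342])
path(o,70,[(60,16.3),(28,8),(110,0),(28,-8),(90,0)])
E
```

```text
9.35 [ 0.44916965 -0.22628863  0.01162448] [-0.86036254 -0.91466499  1.0708263 ]
dist to home 321.7 lateral -11.7 heading -16.3
[ 482.05273097 -134.10063511] -97.9027265975838 -0.6181998888269532
1 [4.  4.4] 0.026
2 [7.9 8.8] 0.052
3 [11.7 13.4] 0.078
4 [15.4 18.1] 0.103
5 [18.9 22.9] 0.129
6 [22.4 27.7] 0.155
7 [25.7 32.7] 0.181
8 [28.8 37.7] 0.207
9 [31.9 42.8] 0.233
10 [34.8 48. ] 0.259
11 [37.5 53.2] 0.284
12 [40.4 58.7] 0.312
13 [43.  64.2] 0.34
14 [45.5 69.8] 0.368
15 [47.9 75.5] 0.396
16 [50.1 81.3] 0.424
17 [49.7 86.8] 0.424
18 [49.3 92.2] 0.424
19 [48.8 97.7] 0.424
20 [ 48.4 103.2] 0.424
21 [ 48.  108.7] 0.424
22 [ 47.6 114.2] 0.424
23 [ 47.2 119.7] 0.424
24 [ 46.8 125.1] 0.424
25 [ 46.4 130.6] 0.424
26 [ 46.  136.1] 0.424
27 [ 45.5 141.6] 0.424
28 [ 45.1 147.1] 0.424
29 [ 44.7 152.6] 0.424
30 [ 44.3 158.1] 0.424
31 [ 43.9 163.5] 0.424
32 [ 43.5 169. ] 0.424
33 [ 43.1 174.5] 0.424
34 [ 42.7 180. ] 0.424
35 [ 42.2 185.5] 0.424
36 [ 41.8 191. ] 0.424
37 [ 39.  196.4] 0.396
38 [ 36.2 201.9] 0.368
39 [ 33.7 207.5] 0.34
40 [ 31.2 213.2] 0.312
41 [ 29.  218.9] 0.284
42 [ 29.4 224.5] 0.284
43 [ 29.7 230.1] 0.284
44 [ 30.1 235.7] 0.284
45 [ 30.4 241.3] 0.284
46 [ 30.8 246.9] 0.284
47 [ 31.2 252.6] 0.284
48 [ 31.5 258.2] 0.284
49 [ 31.9 263.8] 0.284
50 [ 32.3 269.4] 0.284
51 [ 32.6 275. ] 0.284
52 [ 33.  280.6] 0.284
53 [ 33.3 286.2] 0.284
54 [ 33.7 291.8] 0.284
55 [ 34.1 297.5] 0.284
56 [ 34.4 303.1] 0.284
57 [ 34.8 308.7] 0.284
dist to home 7.8 lateral -1.0 heading 0.0
```

Call:
{"method": "servo_tool", "body": {
  "steps": [
    [1,3,0,0,0,0],
    [2,6,0,0,0,0],
    [6,10.5,0,0,0,0.026],
    [10,15,0,0,0,0.052],
    [13.5,19.5,0,0,0,0.078],
    [17,24,0,0,0,0.103],
    [21,29,0,0,0,0.129],
    [24.5,33.5,0,0,0,0.155],
    [27.5,38.5,0,0,0,0.181],
    [31,43.5,0,0,0,0.207],
    [34,49,0,0,0,0.233],
    [34,49,0,0,0,0.233]
  ]
}}

```text
t: 10.35
tool_pos: [0.4839, -0.1762, 0.0118]
eef_rot: [0.998, -0.056, -0.002, -0.001]
wrist_force: [0.1, -1.1, 0.6]
opening: 0.0854
```

```bash
cat > look.py <<'E'
from plan import *
import sys
s=manip.state(); Rm=R.from_quat(s["eef_rot"]).as_matrix(); p=s["tool_pos"]*1000
jaw=np.degrees(np.arctan2(Rm[1,0],Rm[0,0])); print("t",s["t"],"tcp",p.round(1),"jaw+90",round(jaw+90,2),"F",s["wrist_force"].round(1))
g=np.array([float(sys.argv[1]),float(sys.argv[2])])/1000
for n in sys.argv[3:]:
    W=cloud(cap(n)); h=hoodrect(W,g[0],g[1],.1); o=tank_from_hood(h[1],h[4]); print(n,h,o.round(1)); status(o,h[4])
    y=np.radians(h[4]); u=np.array([np.cos(y),np.sin(y)]); d=p[:2]-o; print("  tcp in tank",(d@u).round(1),(d@[-u[1],u[0]]).round(1))
E
python3 look.py 510 -30 side scene
```

```text
t 10.35 tcp [ 483.9 -176.2   11.8] jaw+90 83.62 F [ 0.1 -1.1  0.6]
side (522, array([500.1, -21.2]), np.float32(118.7), np.float32(37.0), 85.65) [495.3 -84. ]
dist to home 270.9 lateral -21.7 heading -0.6
  tcp in tank -92.8 4.4
scene (54, array([462.2, -12.7]), np.float32(38.7), np.float32(19.5), 128.02) [501.  -62.3]
dist to home 248.9 lateral -26.0 heading 41.7
  tcp in tank -79.2 83.6
```

```bash
python3 -c "
from plan import *
path([495.3,-84],84.5,[(40,10),(120,0),(30,-8),(50,0)],6)"
```

```text
1 [2.7 5.5] 0.025
2 [ 5.3 11.1] 0.05
3 [ 7.8 16.7] 0.075
4 [10.1 22.4] 0.1
5 [12.3 28.2] 0.125
6 [14.3 34. ] 0.15
7 [16.2 39.8] 0.175
8 [15.7 45.8] 0.175
9 [15.3 51.8] 0.175
10 [14.8 57.8] 0.175
11 [14.3 63.7] 0.175
12 [13.9 69.7] 0.175
13 [13.4 75.7] 0.175
14 [12.9 81.7] 0.175
15 [12.4 87.7] 0.175
16 [12.  93.6] 0.175
17 [11.5 99.6] 0.175
18 [ 11.  105.6] 0.175
19 [ 10.6 111.6] 0.175
20 [ 10.1 117.6] 0.175
21 [  9.6 123.6] 0.175
22 [  9.1 129.5] 0.175
23 [  8.7 135.5] 0.175
24 [  8.2 141.5] 0.175
25 [  7.7 147.5] 0.175
26 [  7.3 153.5] 0.175
27 [  6.8 159.4] 0.175
28 [  3.9 165.3] 0.147
29 [  1.1 171.2] 0.119
30 [ -1.5 177.1] 0.091
31 [ -3.9 183.2] 0.063
32 [ -6.2 189.3] 0.035
33 [ -5.8 195.5] 0.035
34 [ -5.4 201.8] 0.035
35 [ -5. 208.] 0.035
36 [ -4.6 214.3] 0.035
37 [ -4.3 220.5] 0.035
38 [ -3.9 226.7] 0.035
39 [ -3.5 233. ] 0.035
40 [ -3.1 239.2] 0.035
dist to home 32.3 lateral -0.0 heading 0.2
```

Call:
{"method": "servo_tool", "body": {
  "steps": [
    [2.5,5.5,0,0,0,0.025],
    [5.5,11,0,0,0,0.05],
    [8,16.5,0,0,0,0.075],
    [10,22.5,0,0,0,0.1],
    [12.5,28,0,0,0,0.125],
    [14.5,34,0,0,0,0.15],
    [16,40,0,0,0,0.175],
    [15.5,46,0,0,0,0.175],
    [15,52,0,0,0,0.175],
    [15,58,0,0,0,0.175],
    [14.5,63.5,0,0,0,0.175],
    [14,69.5,0,0,0,0.175]
  ]
}}

```text
t: 11.45
tool_pos: [0.4968, -0.1061, 0.0113]
eef_rot: [1.0, 0.031, -0.003, -0.001]
wrist_force: [0.4, -4.9, 0.1]
opening: 0.0853
```

```bash
python3 look.py 495 48 side scene
```

```text
t 11.45 tcp [ 496.8 -106.1   11.3] jaw+90 93.52 F [ 0.4 -4.9  0.1]
side (619, array([487.8,  48.5]), np.float32(118.7), np.float32(36.2), 93.4) [491.5 -14.4]
dist to home 201.6 lateral -13.5 heading 7.1
  tcp in tank -91.8 0.1
scene (144, array([465.3,  46.8]), np.float32(71.5), np.float32(33.1), 93.0) [468.6 -16.1]
dist to home 204.8 lateral 9.3 heading 6.7
  tcp in tank -91.3 -23.5
```

```bash
python3 -c "
from plan import *
path([491.5,-14.4],93.4,[(94,0),(30,-7.1),(30,0)],7)"
```

```text
1 [-0.4  7.2] 0.0
2 [-0.9 14.4] 0.0
3 [-1.3 21.7] 0.0
4 [-1.7 28.9] 0.0
5 [-2.1 36.1] 0.0
6 [-2.6 43.3] 0.0
7 [-3.  50.5] 0.0
8 [-3.4 57.7] 0.0
9 [-3.9 65. ] 0.0
10 [-4.3 72.2] 0.0
11 [-4.7 79.4] 0.0
12 [-5.1 86.6] 0.0
13 [-5.6 93.8] 0.0
14 [ -8.7 101.2] -0.031
15 [-11.6 108.7] -0.062
16 [-14.3 116.2] -0.093
17 [-16.8 123.8] -0.124
18 [-16.3 131.3] -0.124
19 [-15.8 138.8] -0.124
20 [-15.3 146.3] -0.124
21 [-14.8 153.8] -0.124
dist to home 48.4 lateral 0.0 heading 0.0
```

Call:
{"method": "servo_tool", "body": {
  "steps": [
    [-0.5,7,0,0,0,0],
    [-1,14.5,0,0,0,0],
    [-1.5,21.5,0,0,0,0],
    [-1.5,29,0,0,0,0],
    [-2,36,0,0,0,0],
    [-2.5,43,0,0,0,0],
    [-3,50.5,0,0,0,0],
    [-3.5,57.5,0,0,0,0],
    [-4,65,0,0,0,0],
    [-4.5,72,0,0,0,0],
    [-5,79,0,0,0,0],
    [-5.5,86,0,0,0,0]
  ]
}}

```text
t: 12.55
tool_pos: [0.4909, -0.0185, 0.0111]
eef_rot: [1.0, 0.031, -0.003, -0.002]
wrist_force: [-0.8, -5.3, 1.7]
opening: 0.0854
```

```bash
python3 look.py 483 135 side scene; python3 - <<'E'
from h import *
for n in("side","scene"): print(n,"supply",hoodrect(cloud(cap(n)),.5,.317,.12,(.0675,.0735)))
E
```

```text
t 12.55 tcp [490.9 -18.5  11.1] jaw+90 93.54 F [-0.8 -5.3  1.7]
side (770, array([482.4, 136. ]), np.float32(120.5), np.float32(35.3), 93.45) [486.2  73.1]
dist to home 114.7 lateral -2.5 heading 7.2
  tcp in tank -91.7 0.8
scene (331, array([484.5, 136.1]), np.float32(119.6), np.float32(33.6), 93.28) [488.1  73.2]
dist to home 114.5 lateral -4.4 heading 7.0
  tcp in tank -91.7 2.5
side supply (3771, array([498.7, 317.8]), np.float32(149.9), np.float32(100.0), 86.26)
scene supply (1910, array([500.9, 316.3]), np.float32(149.0), np.float32(99.9), 86.41)
```

```bash
python3 -c "
from plan import *
path([486.9,73.2],93.4,[(11,0),(30,-7.1),(24,0)],5.5)"
```

```text
1 [-0.3  5.5] 0.0
2 [-0.7 11. ] 0.0
3 [-3.2 16.9] -0.025
4 [-5.6 22.8] -0.05
5 [-7.8 28.8] -0.074
6 [-9.9 34.9] -0.099
7 [-11.8  41. ] -0.124
8 [-11.5  47. ] -0.124
9 [-11.1  53. ] -0.124
10 [-10.7  59. ] -0.124
11 [-10.3  64.9] -0.124
dist to home 49.7 lateral 0.0 heading 0.0
```

Call:
{"method": "servo_tool", "body": {
  "steps": [
    [-0.5,5.5,0,0,0,0],
    [-0.5,11,0,0,0,0],
    [-3,17,0,0,0,-0.025],
    [-5.5,23,0,0,0,-0.05],
    [-8,29,0,0,0,-0.074],
    [-10,35,0,0,0,-0.099],
    [-12,41,0,0,0,-0.124],
    [-11.5,47,0,0,0,-0.124],
    [-11,53,0,0,0,-0.124],
    [-10.5,59,0,0,0,-0.124],
    [-10.5,65,0,0,0,-0.124]
  ]
}}

```text
t: 13.67
tool_pos: [0.4795, 0.0474, 0.0105]
eef_rot: [1.0, -0.031, -0.004, -0.003]
wrist_force: [0.1, -4.4, 2.0]
opening: 0.0855
```

```bash
python3 look.py 492 200 side scene; python3 - <<'E'
from h import *
a=cap("scene")["frame"][150:330,280:480]; b=cap("side")["frame"][210:400,150:350]
save("f5",np.hstack([cv2.resize(a,(400,360)),cv2.resize(b,(379,360))]))
E
```

```text
t 13.6667 tcp [479.5  47.4  10.5] jaw+90 86.43 F [ 0.1 -4.4  2. ]
side (875, array([491.1, 201.5]), np.float32(120.8), np.float32(38.5), 87.6) [488.5 138.6]
dist to home 49.2 lateral -0.5 heading 1.3
  tcp in tank -91.4 5.1
scene (416, array([492.2, 201.7]), np.float32(118.3), np.float32(34.7), 85.92) [487.7 138.9]
dist to home 49.0 lateral 0.2 heading -0.4
  tcp in tank -91.8 1.7
```

View pics/f5.png

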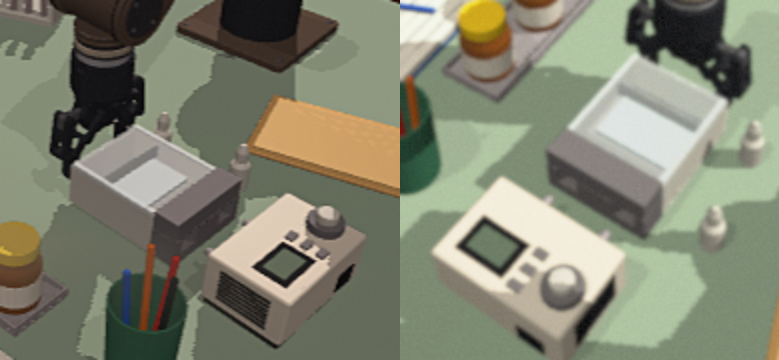

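The tank lines up with the pins (left pane: hood at (200,215), supply at (285,265)) and is clear of the droppers. The offset is under 2 mm, so I'll push straight on.

Call:
{"method": "servo_tool", "body": {
  "steps": [
    [0.5,4,0,0,0,0],
    [0.5,8,0,0,0,0],
    [1,12,0,0,0,0],
    [1,16,0,0,0,0],
    [1.5,20,0,0,0,0],
    [1.5,24,0,0,0,0],
    [2,27,0,0,0,0],
    [2,30,0,0,0,0],
    [2,33,0,0,0,0],
    [2.5,36,0,0,0,0],
    [2.5,38,0,0,0,0],
    [2.5,38,0,0,0,0]
  ]
}}

```text
t: 14.87
tool_pos: [0.4815, 0.0866, 0.0101]
eef_rot: [0.999, -0.031, -0.005, -0.004]
wrist_force: [-0.4, -1.0, -0.3]
opening: 0.0856
```

```bash
python3 look.py 494 240 side scene
```

```text
t 14.8667 tcp [481.5  86.6  10.1] jaw+90 86.43 F [-0.4 -1.  -0.3]
side (947, array([493.1, 240.5]), np.float32(120.7), np.float32(35.3), 86.32) [489.1 177.6]
dist to home 10.2 lateral 1.4 heading 0.0
  tcp in tank -91.4 1.7
scene (480, array([493.5, 239.9]), np.float32(122.2), np.float32(34.4), 86.24) [489.4 177. ]
dist to home 10.8 lateral 1.0 heading -0.1
  tcp in tank -90.8 2.0
```

Call:
{"method": "servo_tool", "body": {
  "steps": [
    [0,2,0,0,0,0],
    [0.5,4,0,0,0,0],
    [0.5,6,0,0,0,0],
    [0.5,7.5,0,0,0,0],
    [0.5,9,0,0,0,0],
    [0.5,10,0,0,0,0],
    [0.5,11,0,0,0,0],
    [0.5,11,0,0,0,0]
  ]
}}

```text
t: 15.63
tool_pos: [0.482, 0.0965, 0.0102]
eef_rot: [0.999, -0.031, -0.005, -0.003]
wrist_force: [-0.2, -9.1, 0.1]
opening: 0.0854
```

```bash
python3 look.py 494 250 side scene
```

```text
t 15.6333 tcp [482.   96.5  10.2] jaw+90 86.42 F [-0.2 -9.1  0.1]
side (927, array([493.8, 249.2]), np.float32(120.7), np.float32(39.3), 87.22) [490.7 186.3]
dist to home 1.4 lateral 0.3 heading 0.9
  tcp in tank -90.1 4.4
scene (463, array([495.6, 250.3]), np.float32(121.2), np.float32(36.8), 85.21) [490.3 187.5]
dist to home 0.2 lateral 0.7 heading -1.1
  tcp in tank -91.4 0.7
```

Call:
{"method": "servo_tool", "body": {
  "steps": [
    [0,1,0,0,0,0],
    [0,2,0,0,0,0],
    [0,2,0,0,0,0],
    [0,2,0,0,0,0],
    [0,2,0,0,0,0]
  ]
}}

```text
t: 16.15
tool_pos: [0.482, 0.0965, 0.0102]
eef_rot: [0.999, -0.031, -0.005, -0.002]
wrist_force: [-1.6, -12.9, 1.5]
opening: 0.0854
```

Call:
{"method": "servo_tool", "body": {
  "steps": [
    [0,1,0,0,0,0],
    [0,2,0,0,0,0],
    [0,2.5,0,0,0,0],
    [0,2.5,0,0,0,0],
    [0,2.5,0,0,0,0]
  ]
}}

```text
t: 16.57
tool_pos: [0.482, 0.0964, 0.0102]
eef_rot: [0.999, -0.031, -0.005, 0.001]
wrist_force: [-2.7, -15.9, 2.1]
opening: 0.0856
```

Call:
{"method": "servo_tool", "body": {
  "steps": [
    [0,-5,0,0,0,0],
    [-1,-12,0,0,0,0],
    [-2,-25,0,0,0,0],
    [-2,-30,15,0,0,0],
    [-2,-30,45,0,0,0],
    [-2,-30,80,0,0,0],
    [-2,-30,120,0,0,0],
    [-2,-30,160,0,0,0],
    [-2,0,190,0,0,0],
    [-2,35,190,0,0,0],
    [-2,60,190,0,0,0],
    [-2,60,190,0,0,0]
  ],
  "gripper": 1
}}

```text
t: 17.57
tool_pos: [0.4797, 0.1604, 0.2013]
eef_rot: [1.0, -0.029, -0.004, -0.001]
wrist_force: [0.8, 0.1, -1.0]
opening: 0.0002
```

```bash
python3 - <<'E'
from plan import *
s,c,W=wristW(); print(s["t"],s["tool_pos"])
sup=hoodrect(W,.5,.317,.12,(.0685,.0745)); h=hoodrect(W,.4945,.25,.08,(.0635,.0680)); print("supply",sup,"hood",h)
y=np.radians(sup[4]);u=np.array([np.cos(y),np.sin(y)]);d=sup[1]-h[1];print("hood->supply (want 67)",d@u,d@[-u[1],u[0]])
m=(np.hypot(W[...,0]-.453,W[...,1]-.333)<.03)&(W[...,2]>.088)
q=W[m]*1000; print("key",m.sum(),cv2.minEnclosingCircle(q[:,:2].astype(np.float32)),np.median(q[:,2]))
save("w6",c["frame"])
E
```

```text
17.5667 [0.47972888 0.16039221 0.20132162]
supply (13073, array([497.1, 296. ]), np.float32(147.7), np.float32(56.7), 86.52) hood (6000, array([491.6, 251.9]), np.float32(148.0), np.float32(45.0), 82.4)
hood->supply (want 67) 44.35253236370046 -2.81298292332227
key 15 ((448.0596618652344, 320.984130859375), 3.3458752632141113) 89.31037831477728
```

View pics/w6.png

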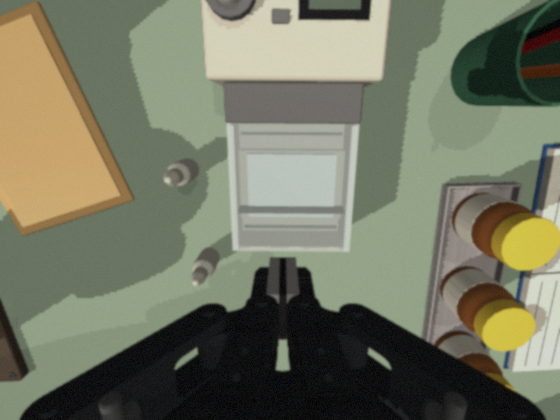

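The hood top, spanning (225–362, 82–122), sits flush and parallel against the supply's front edge at row 80. The droppers and jars are standing. Next I'll measure the seam and move over the key.

Call:
{"method": "servo_tool", "body": {
  "steps": [
    [0,35,0,0,0,0],
    [-10,65,0,0,0,0],
    [-20,90,0,0,0,0],
    [-28,110,0,0,0,0],
    [-28,120,0,0,0,0],
    [-28,120,0,0,0,0],
    [-28,120,0,0,0,0]
  ]
}}

```text
t: 18.2
tool_pos: [0.4517, 0.278, 0.2001]
eef_rot: [1.0, -0.029, -0.005, 0.0]
wrist_force: [0.5, 0.3, 0.4]
opening: -0.0001
```

```bash
python3 - <<'E'
from plan import *
for n in("side","scene","wrist"):
    if n=="wrist": s,c,W=wristW(); print(s["t"],s["tool_pos"])
    else: c=cap(n); W=cloud(c)
    f=c["frame"].astype(int)
    if n!="wrist":
        sup=hoodrect(W,.5,.317,.12,(.0685,.0735)); h=hoodrect(W,.4945,.25,.08,(.0635,.0680)); 
        y=np.radians(86.35);u=np.array([np.cos(y),np.sin(y)]);d=sup[1]-h[1];print(n,"supply",sup,"hood",h,"want 67:",d@u,d@[-u[1],u[0]])
    m=(np.hypot(W[...,0]-.453,W[...,1]-.333)<.03)&(W[...,2]>.0895)&(W[...,2]<.1)
    q=W[m]*1000
    if m.sum()>5: print("key",m.sum(),cv2.minEnclosingCircle(q[:,:2].astype(np.float32)),np.percentile(q[:,2],[10,50,90]),q.mean(0))
save("w7",c["frame"])
a=cap("side")["frame"][250:410,150:310];save("s7",cv2.resize(a,(560,560),interpolation=cv2.INTER_CUBIC))
E
```

```text
side supply (3660, array([498.2, 315.9]), np.float32(149.7), np.float32(104.6), 86.42) hood (827, array([493.4, 249.2]), np.float32(120.5), np.float32(37.2), 87.35) want 67: 66.8702775114501 -0.5440455326995075
key 153 ((449.86328125, 333.4732971191406), 11.853936195373535) [90.75723511 92.81235467 94.34576476] [449.38160948 333.6164063   92.65390805]
scene supply (1789, array([500.7, 316.2]), np.float32(149.5), np.float32(98.7), 86.98) hood (412, array([494.5, 248.5]), np.float32(121.4), np.float32(33.7), 86.79) want 67: 67.95737507818396 -1.8775442692573125
key 67 ((450.95758056640625, 331.3302917480469), 13.15933895111084) [90.70174544 92.33388719 93.70701289] [451.966879   331.85820447  92.26833983]
18.3 [0.45197491 0.27747864 0.20021562]
key 616 ((449.2884521484375, 332.55487060546875), 11.65705394744873) [90.61915283 91.6349203  92.57657804] [449.52319224 332.68985092  91.60905591]
```

View pics/w7.png

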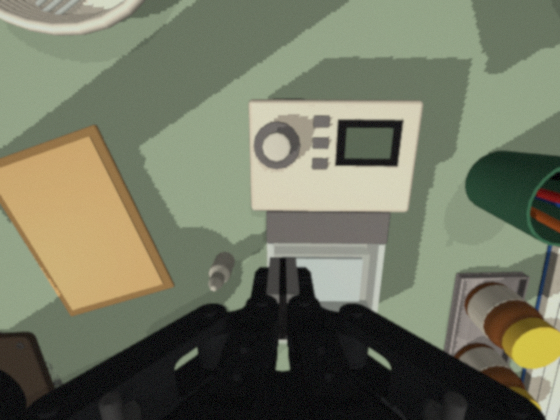

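The key shows at (276,146), centre at world (0.4497, 0.333) with its top at z ≈ 0.092. The hood-to-supply distances are 66.9 and 68.0 mm (67 expected), so the tank is home. I'll press now.

Call:
{"method": "servo_tool", "body": {
  "steps": [
    [-2,30,0,0,0,0],
    [-2.5,55,0,0,0,0],
    [-2.5,55,-20,0,0,0],
    [-2.5,55,-45,0,0,0],
    [-2.5,55,-70,0,0,0],
    [-2.5,55,-85,0,0,0],
    [-2.5,55,-95,0,0,0],
    [-2.5,55,-100,0,0,0],
    [-2.5,55,-102,0,0,0],
    [-2.5,55,-102,0,0,0]
  ]
}}

```text
t: 19.23
tool_pos: [0.4501, 0.3324, 0.0988]
eef_rot: [1.0, -0.03, -0.005, -0.0]
wrist_force: [0.0, 0.3, 0.6]
opening: 0.0002
```

Call:
{"method": "servo_tool", "body": {
  "steps": [
    [0,0,-1,0,0,0],
    [0,0,-2,0,0,0],
    [0,0,-3,0,0,0],
    [0,0,-4,0,0,0],
    [0,0,-5,0,0,0],
    [0,0,-6,0,0,0],
    [0,0,-7,0,0,0],
    [0,0,-7,0,0,0]
  ]
}}

```text
t: 19.9
tool_pos: [0.4501, 0.3324, 0.0918]
eef_rot: [1.0, -0.03, -0.005, -0.0]
wrist_force: [-1.2, -0.9, 1.5]
opening: -0.0002
```

Call:
{"method": "servo_tool", "body": {
  "steps": [
    [0,0,-1,0,0,0],
    [0,0,-2,0,0,0],
    [0,0,-3,0,0,0],
    [0,0,-4,0,0,0],
    [0,0,-5,0,0,0],
    [0,0,-6,0,0,0],
    [0,0,-6,0,0,0]
  ]
}}

```text
t: 20.48
tool_pos: [0.4502, 0.3325, 0.0861]
eef_rot: [1.0, -0.03, -0.005, -0.0]
wrist_force: [-1.7, -0.6, 3.3]
opening: 0.0003
```

Call:
{"method": "servo_tool", "body": {
  "steps": [
    [0,0,-1,0,0,0],
    [0,0,-2,0,0,0],
    [0,0,-2,0,0,0],
    [0,0,-2,0,0,0]
  ]
}}

```text
t: 20.82
tool_pos: [0.4503, 0.3325, 0.0859]
eef_rot: [1.0, -0.03, -0.005, 0.0]
wrist_force: [-4.7, -3.2, 11.1]
opening: 0.0
```

The key has bottomed: 6 mm of travel, and force rising to 11 N. I'll retract and check everything.

Call:
{"method": "servo_tool", "body": {
  "steps": [
    [0,0,5,0,0,0],
    [0,0,15,0,0,0],
    [0,0,40,0,0,0],
    [0,0,80,0,0,0],
    [0,0,115,0,0,0],
    [0,0,150,0,0,0],
    [0,0,160,0,0,0],
    [0,0,160,0,0,0]
  ]
}}

```text
t: 21.48
tool_pos: [0.4522, 0.3335, 0.2506]
eef_rot: [1.0, -0.03, -0.001, -0.002]
wrist_force: [-0.6, -0.9, -0.6]
opening: 0.0002
```

```bash
python3 - <<'E'
from plan import *
a=cap("side");b=cap("scene"); s=manip.state(); print(s["t"],s["tool_pos"],s["wrist_force"])
for n,c in(("side",a),("scene",b)):
    W=cloud(c);sup=hoodrect(W,.5,.317,.12,(.0685,.0735)); h=hoodrect(W,.4945,.25,.08,(.0635,.0680)); y=np.radians(86.35);u=np.array([np.cos(y),np.sin(y)]);d=sup[1]-h[1];print(n,h,sup,"want 67:",d@u,d@[-u[1],u[0]])
    for k,(x,yy) in dict(jar=(.7,.021),jb=(.7,-.0745),jc=(.704,.115)).items():
        m=(np.hypot(W[...,0]-x,W[...,1]-yy)<.045)&(W[...,2]>.08)&(W[...,2]<.1); q=W[m]*1000; print(k,np.round(cv2.minEnclosingCircle(q[:,:2].astype(np.float32))[0],1),np.median(q[:,2]).round(1))
    for k,(x,yy) in dict(dA=(.374,.189),dC=(.385,.080),dB=(.662,-.24)).items():
        m=(np.hypot(W[...,0]-x,W[...,1]-yy)<.04)&(W[...,2]>.05)&(W[...,2]<.08); q=W[m]*1000; print(k,np.median(q,0).round(1),q[:,2].max().round(1)) if len(q) else print(k,0)
save("f8",cv2.resize(np.hstack([b["frame"],a["frame"]]),(800,300),interpolation=cv2.INTER_AREA))
E
```

```text
21.5833 [0.44985632 0.33227834 0.24485957] [-0.34691632  0.50590501  0.52800706]
side (713, array([493.2, 248.7]), np.float32(119.5), np.float32(38.4), 87.22) (3627, array([498.5, 316.2]), np.float32(150.2), np.float32(102.9), 86.02) want 67: 67.7004854731956 -0.9921021588690166
jar [0. 0.] nan
jb [0. 0.] nan
jc [0. 0.] nan
dA [372.  192.5  60.7] 68.2
dC [382.1  82.8  59.8] 68.2
dB 0
scene (396, array([494.3, 248.5]), np.float32(121.2), np.float32(33.1), 86.03) (1781, array([501.1, 316.1]), np.float32(149.1), np.float32(98.7), 86.0) want 67: 67.895774785728 -2.482693345080255
jar [700.6  21.4] 88.4
jb [700.1 -73.9] 88.5
jc [705.9 113.3] 88.4
dA [378.  189.6  57.6] 67.2
dC [387.2  80.2  59. ] 67.1
dB [ 665.4 -239.7   58.7] 67.4
  return _methods._mean(a, axis=axis, dtype=dtype,
  ret = ret.dtype.type(ret / rcount)
```

View pics/f8.png

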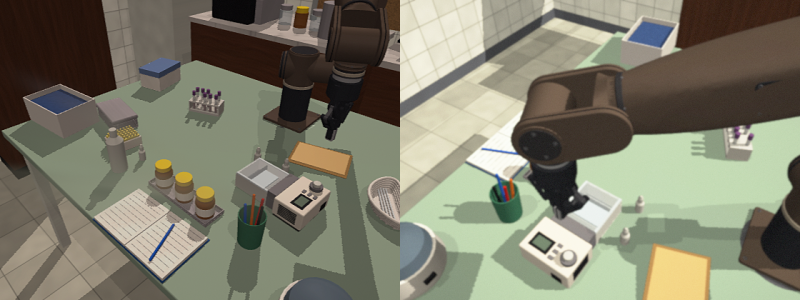

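Left view: all three jars stand in the tray at about (184,185), the tank is butted against the supply, and the droppers, cup and bottle are standing. The arm is clear, so I'm handing in.

```bash
python3 -c "
from cell import manip
print(manip.hand_in())"
```

```text
the job is handed in; nothing more can be done
None
```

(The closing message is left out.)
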